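# Lay out the cigar roller's bench

## Task

Lay out the cigar roller's bench for the next shift. On the freely turning round carousel stand the white glue pot on the white spot and the amber jar on the black spot, with the navy tin in the middle of the carousel, midway between them; do not let the carousel turn while you load it. On the rolling board lay the walnut press block flat in the middle, lengthwise along the red stripe, and stand the brass weight upright on top of the middle of the block; leave the terracotta dish where it is.

Things in the scene. Friction and masses are not known exactly. Their poses are not given: they have to be found in the camera images.
- pot: White ceramic glue pot, an empty open straight cylinder, 52 mm outside diameter, 45 mm high, wall 4 mm, about 100 g. Starts upright on the table. Origin: centre of its underside, z up.
- jar: Closed amber glass jar with a black cap, 52 mm body diameter (the top is narrower), 68 mm high, about 140 g; grip it on the body, below half height. Starts upright on the table. Origin: centre of its underside, z up.
- tin: Navy blue closed round tin with a thin brass line round it, 52 mm diameter, 36 mm high, about 90 g. Starts upright on the table. Origin: centre of its underside, z up.
- block: Dark walnut press block, a plain bar 50 mm wide (its x), 120 mm long (its y), 30 mm high, about 140 g. Starts lying flat on the table. Origin: centre of its underside, z up.
- weight: Brass weight: straight round body 42 mm diameter from the foot up to 32 mm, then a thin neck and a knob of 24 mm diameter; 58 mm high in all, about 350 g. Starts upright on the table. Origin: centre of its underside, z up.
- carousel: Fixed foot of the round wooden carousel, left or right on the table. Origin: on the table, on the turning axis. Its deck, 230 mm diameter, has its flat top 22 mm above the table and a brass dot at the centre, midway between the two spots. It turns freely about the vertical: it stays where it is left, but a slight sideways push turns it.
- mark_white: White round spot, 64 mm diameter, flat inlay in the carousel's deck, centred 70 mm from the turning axis; it turns with the deck. Origin: its centre, on the deck's top surface (22 mm above the table).
- mark_black: Black round spot, 64 mm diameter, the same inlay across the deck from the white one, 70 mm from the axis. Origin: its centre, on the deck's top surface (22 mm above the table).
- board: Fixed light wooden rolling board, 150 mm (its x) by 180 mm (its y), 35 mm thick, on the other side of the table from the carousel, with a red stripe 60 mm wide and 150 mm long through the middle of its top, along its y. Origin: centre of its underside on the table; its top is 35 mm higher.
- dish: Terracotta open dish, 70 mm diameter, 26 mm high, standing among the things; it is to be left alone. Origin: centre of its underside. (A flat dark steel rolling knife, 100 mm long and 4 mm thick, also lies among the things, at a place of its own; it is not needed.)
Things that resemble listed ones, but are neither listed nor needed, are in the scene too. What is shaped like the jar but pink is not meant. Of the things that look like the tin, the largest one is meant.

How it is judged:
By the outcome, as a careful person would: the job done as asked, in the order asked, and still so for the second after the job is handed in, with the robot touching nothing.
It also fails if it takes over 128 s, if anything falls off the work surface, if the arm or the gripper's body presses on something with over 40 N, if the wrist force passes 120 N, or if a joint passes its speed limit or range.

## Robot

A 6-joint arm with a two-finger parallel gripper is mounted at the origin on the work surface. World frame = base frame: x ahead of the robot, y to its left, z up, the work surface at z = 0. Lengths are in m, angles in rad, forces in N, time in s.
With the tool pointing down it reaches from about 0.25 to 0.775 m from the base axis. Payload 4 kg.
Tool frame: the origin (TCP) lies between the finger pads; the fingertips stand 14 mm ahead of it and the grasp point (between the pads) lies 5 mm behind it (nose_length is the distance from the TCP to the fingertips, in m); z points along the fingers, y is the line along which they close (so a half turn about z gives the same grasp; the last joint's range is limited). The gripper opens to 94 mm and grips with 3 to 60 N. Pads are 16 mm wide; open, the fingers measure 119 mm over their backs; the gripper's body (75 mm by 177 mm) begins 78 mm behind the grasp point.
Start: joints at [1.013, 0.087, 1.371, -0, 1.684, -0.103], TCP at [0.242, 0.494, 0.22] pointing down, gripper open.
Joint ranges: [-3.1, 3.1], [-0.76, 2.03], [0.27, 2.55], [-1.08, 4.22], [0.17, 2.65], [-2.57, 2.57]. Speed limits (rad/s): [2.79, 2.79, 3.14, 3.14, 3.14, 3.14].

## Interface

Orientations are given as [roll, pitch, yaw] about the fixed x, y, z axes, in that order (R = Rz(yaw) Ry(pitch) Rx(roll)).
In Python, from bench import * gives the robot as it stands.
- The arm moves only by the tool move_arm, never from a script. Its argument "steps" is one flat list of numbers, 7 for each row, row after row: the turn, a rotation vector about the world's x, y, z in rad, then the shift along the world's x, y, z in m, then the opening, from 0 (shut) to 1 (fully open). A call has 1 to 12 rows; each row is the pose to reach, as a shift and turn from the pose commanded when the call began; what a row does not reach only later rows make up. A row lasts 1/10 s, in which the tool goes at most 50 mm and 8.59 degrees, less where a joint would pass 70% of its speed; a pose out of reach is approached as far as the arm can. A call with a gripper value outside its range is refused whole. The fingers move at their own pace and stop on an object; the grip force is fixed at half the most. Time passes only in rows, so rows that repeat a pose let the fingers close. It gives the time, the measured TCP pose, the force, the opening and the grip force at its end, in the units of the state.
- get_obs(): the state, without advancing time (a new reading comes with each control period).
- snapshot(name): name is "scene" or "top"; returns (picture, depth): 384x512x3 uint8, red, green, blue; 384x512 float32, m along the optical axis (not along the pixel's ray), 0 where there is no reading.
- camera_model(name): a dict with "fx", "fy", "cx", "cy" (pixels), "k1" (the pictures are not rectified: a ray, as slopes to the right and down, at radius r is drawn at 1 + k1 r^2 times it, then the intrinsics apply), "rvec" (rotation vector, rad) and "tvec" (3), from world to camera coordinates, as OpenCV has them. Camera axes: x right, y down, z forward; pixel columns grow to the right and rows downward; lengths in m; the calibration is good to about 2 mm. A picture is of the moment at which its call begins. camera_model takes no time and is no camera call.
- close_job(): hands the job in; it is judged then, once.
Trained networks look in the newest picture that a camera, given by its name, has taken for a name from the list of things; names that differ only in an ending like _2 or _b are one class to them, and where a whole thing is asked for, a point or a joint stands for the part that bears it (a point fixed in the world has none). Each returns a list of dicts, best first, with "score" (0 to 1); they miss things now and then, are a little off and sometimes report something else, mostly with a low value. They report only what shows in the picture. A call takes as long as a camera call. They do not tell look-alikes from the thing itself.
- silhouettes(camera, target): "pixels" (384x512 bool, what is visible of it) and "uv" ([column, row] in pixels, amid what is visible of it).
- spot_point(camera, target): "uv" ([column, row] in pixels: a listed point, or the origin of a listed thing).
The state is a dict: "time": time; "joint_positions": joint angles; "qvel": joint speeds; "joint_torque": joint torques, N m; "tool_pos": TCP position; "ee_rot": TCP orientation; "wrist_force": force on the tool from outside, world axes, zero at the start; "wrist_torque": the same for the moment, N m; "width": finger opening in m; "finger_force": force on a finger pad.
Only numpy, scipy, OpenCV 4.12 (cv2) and the standard library are available. Lean on these libraries where they do the work, as an engineer would, in place of code of your own. Each camera call takes 0.05 s, during which the arm holds its last target. There are 200 camera calls.

## Working session

There is one attempt and no reset: what is moved stays moved. The work goes in short steps, Python scripts to look and compute and a tool call to move; the robot and the scene stay as the last step left them, time stands still between calls to the robot, and variables do not carry over. Pictures are saved under pics/ and viewed, at most 14 in all, crops included, and the job is handed in when it is done.

Besides the shell and the picture viewer there is one more tool, called after "Request:" as name(argument=value, ...) on one line, values as JSON. move_arm: Moves the arm, as the interface text tells. Its arguments: {"type":"object","properties":{"steps":{"type":"array"}},"required":["steps"]}

```bash
mkdir -p pics; ls
cat > h.py <<'E'
from bench import *
import numpy as np, cv2
def ray(cam,uv):
    m=camera_model(cam);R=cv2.Rodrigues(np.array(m["rvec"],float))[0];t=np.array(m["tvec"],float)
    d=(np.array(uv,float)-[m["cx"],m["cy"]])/[m["fx"],m["fy"]]
    x=d.copy()
    for _ in range(20): x=d/(1+m["k1"]*(x@x))
    return R,t,np.array([x[0],x[1],1.])
def atz(cam,uv,z):
    R,t,x=ray(cam,uv);o=-R.T@t;w=R.T@x;return o+w*(z-o[2])/w[2]
def cloud(cam,depth,mask):
    m=camera_model(cam);R=cv2.Rodrigues(np.array(m["rvec"],float))[0];t=np.array(m["tvec"],float)
    v,u=np.nonzero(mask&(depth>0));d=np.stack([(u-m["cx"])/m["fx"],(v-m["cy"])/m["fy"]],1);x=d.copy()
    for _ in range(20): x=d/(1+m["k1"]*(x**2).sum(1,keepdims=True))
    z=depth[v,u];p=np.c_[x*z[:,None],z];return (p-t)@R
def save(n,p,s=None): cv2.imwrite("pics/"+n+".png",cv2.cvtColor(p,cv2.COLOR_RGB2BGR) if s is None else cv2.resize(cv2.cvtColor(p,cv2.COLOR_RGB2BGR),None,fx=s,fy=s,interpolation=cv2.INTER_CUBIC))
E
python3 - <<'E'
from h import *
for c in("scene","top"):
    p,d=snapshot(c);save(c+"0",p,1.5);np.savez(c+"0.npz",p=p,d=d)
for c in ("top","scene"):
  print(c)
  for n in "pot jar tin block weight carousel mark_white mark_black board dish".split():
    S=silhouettes(c,n)
    for s in S:
        if s["score"]<.3: continue
        P=cloud(c,d if c=="top" else np.load("scene0.npz")["d"],s["pixels"])
        if len(P)==0: continue
        zt=np.percentile(P[:,2],95);Q=P[P[:,2]>zt-.006]
        c_=(Q[:,:2].min(0)+Q[:,:2].max(0))/2
        print(n,round(s["score"],2),np.round(s["uv"]),len(P),"ztop",zt.round(3),"ctr",c_.round(3),"ext",np.ptp(Q[:,:2],axis=0).round(3))
print(get_obs())
E
```

```text
pics
top
pot 0.78 [408. 223.] 453 ztop 0.047 ctr [ 0.444 -0.405] ext [0.049 0.052]
jar 0.78 [252. 133.] 405 ztop 0.071 ctr [ 0.697 -0.006] ext [0.044 0.044]
jar 0.67 [177. 121.] 430 ztop 0.07 ctr [0.728 0.203] ext [0.045 0.046]
jar 0.6 [220. 139.] 385 ztop 0.071 ctr [0.682 0.089] ext [0.044 0.042]
tin 0.62 [219. 165.] 155 ztop 0.029 ctr [0.604 0.086] ext [0.034 0.035]
tin 0.56 [229. 212.] 168 ztop 0.029 ctr [0.482 0.065] ext [0.034 0.034]
tin 0.55 [253. 180.] 329 ztop 0.039 ctr [ 0.565 -0.001] ext [0.051 0.05 ]
block 0.6 [138. 260.] 964 ztop 0.033 ctr [0.36  0.295] ext [0.065 0.122]
weight 0.5 [251. 234.] 218 ztop 0.059 ctr [0.431 0.   ] ext [0.02  0.023]
carousel 0.74 [337. 179.] 5525 ztop 0.026 ctr [ 0.578 -0.233] ext [0.224 0.225]
mark_white 0.61 [329. 194.] 429 ztop 0.026 ctr [ 0.516 -0.203] ext [0.062 0.059]
mark_black 0.71 [346. 153.] 435 ztop 0.026 ctr [ 0.641 -0.264] ext [0.062 0.063]
board 0.92 [167. 182.] 3822 ztop 0.038 ctr [0.559 0.229] ext [0.156 0.186]
dish 0.76 [ 96. 233.] 481 ztop 0.026 ctr [0.436 0.41 ] ext [0.063 0.066]
scene
pot 0.91 [100. 300.] 885 ztop 0.045 ctr 
[... 1230 characters left out ...]
5 0.069]
{'time': 1.1, 'joint_positions': array([ 1.01290537e+00,  8.71823254e-02,  1.37067441e+00,  3.58077006e-05,
        1.68360320e+00, -1.03093887e-01]), 'qvel': array([-0.00071376,  0.00195271, -0.00254073, -0.00061836, -0.00060064,
        0.00240445]), 'joint_torque': array([-3.51181552e-04, -3.40052962e+01, -3.02600312e+01,  7.17376289e-02,
        2.38542346e-02, -4.80705140e-06]), 'tool_pos': array([0.24160807, 0.49411937, 0.21952854]), 'ee_rot': array([ 3.14145698e+00, -2.17324728e-05,  2.68679962e+00]), 'wrist_force': array([ 0.35243219,  0.0092648 , -0.56349084]), 'wrist_torque': array([ 0.00237724, -0.03389681,  0.02057004]), 'finger_force': 0.0, 'width': 0.09383461240368647}
```

View images.

View pics/top0.png

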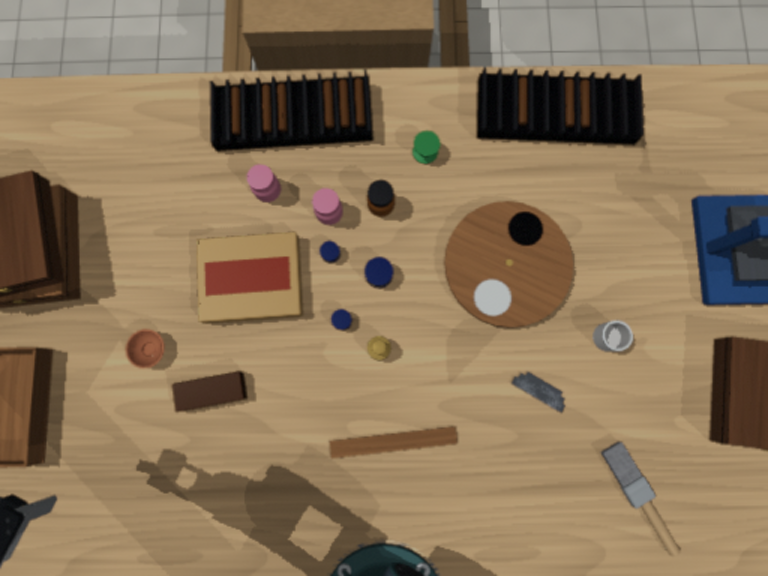

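View pics/scene0.png

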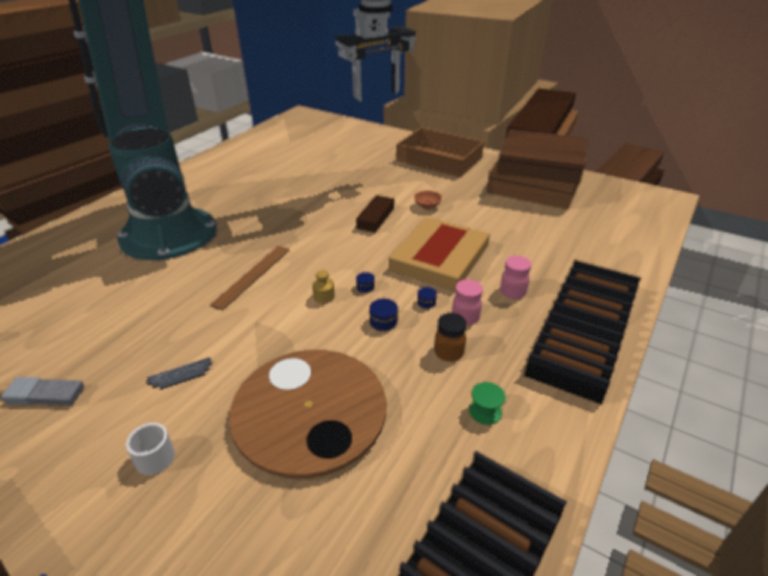

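Run:
```python
from h import *
D={c:np.load(c+"0.npz") for c in("scene","top")}
save("crop0",D["scene"]["p"][165:285,190:360],4)
for c in D:
  snapshot(c)
  p,d=D[c]["p"],D[c]["d"]
  hsv=cv2.cvtColor(p,cv2.COLOR_RGB2HSV)
  for n in("block","board"):
    s=silhouettes(c,n)[0];P=cloud(c,d,s["pixels"]);zt=np.percentile(P[:,2],90);Q=P[abs(P[:,2]-zt)<.005]
    r=cv2.minAreaRect((Q[:,:2]*1000).astype(np.float32));print(c,n,np.round(r[0],1),np.round(r[1],1),round(r[2],2))
    if n=="board":
      m=s["pixels"]&((hsv[...,0]<8)|(hsv[...,0]>172))&(hsv[...,1]>150);P=cloud(c,d,m)
      r=cv2.minAreaRect((P[:,:2]*1000).astype(np.float32));print(c,"stripe",np.round(r[0],1),np.round(r[1],1),round(r[2],2))
  for n,z in dict(mark_white=.022,mark_black=.022).items():
    S=silhouettes(c,n);o=[(round(s["score"],2),atz(c,s["uv"],z)[:2].round(4)) for s in S[:3]];print(c,n,o,end=" ")
    S=spot_point(c,n);print([(round(s["score"],2),atz(c,s["uv"],z)[:2].round(4)) for s in S[:3]])
  # direct blobs of spots on deck
  s=[x for x in silhouettes(c,"carousel") if x["pixels"].sum()>3000][0]
  dk=cv2.morphologyEx(s["pixels"].astype(np.uint8),cv2.MORPH_CLOSE,np.ones((25,25)))>0
  P=cloud(c,d,dk);Q=P[abs(P[:,2]-np.median(P[:,2]))<.004]
  (x,y),r=cv2.minEnclosingCircle((Q[:,:2]*1000).astype(np.float32));print(c,"deck",x,y,r)
  for n,m in (("w",dk&(hsv[...,1]<60)&(hsv[...,2]>120)),("b",dk&(hsv[...,2]<40))):
    k,l,st,ce=cv2.connectedComponentsWithStats(m.astype(np.uint8));i=1+st[1:,4].argmax()
    P=cloud(c,d,l==i);(x,y),r=cv2.minEnclosingCircle((P[:,:2]*1000).astype(np.float32));print(c,n,ce[i],round(x,1),round(y,1),round(r,1),P.mean(0).round(4))
```

```text
scene block [363.1 296.7] [ 50.1 119.2] 9.63
scene board [562.5 231.6] [149.7 182.7] 3.2
scene stripe [560.5 232.4] [ 53.9 142.3] 3.24
scene mark_white [(0.73, array([ 0.5836, -0.2469])), (0.56, array([ 0.5279, -0.2107]))] [(0.6, array([ 0.5283, -0.2122])), (0.16, array([ 0.4589, -0.4138]))]
scene mark_black [(0.92, array([ 0.6438, -0.2622]))] [(0.57, array([ 0.6384, -0.2612]))]
scene deck 580.1646728515625 -230.4365692138672 115.48377990722656
scene w [192.79481641 248.80561555] 515.6 -197.6 35.0 [ 0.5178 -0.1981  0.0213]
scene b [219.08178439 292.45167286] 641.4 -263.5 30.0 [ 0.6421 -0.2637  0.0217]
top block [360.  295.8] [ 49.9 120.7] 10.16
top board [559.5 229.5] [150.  180.3] 3.39
top stripe [560.2 230.8] [ 57.4 146.8] 3.73
top mark_white [(0.84, array([ 0.5204, -0.19  ]))] [(0.61, array([ 0.5243, -0.1968]))]
top mark_black [(0.85, array([ 0.6396, -0.26  ]))] [(0.62, array([ 0.6329, -0.2631]))]
top deck 578.9153442382812 -232.3516082763672 114.60296630859375
top w [327.95463918 197.82886598] 517.5 -199.8 33.0 [ 0.5171 -0.1999  0.023 ]
top b [349.9463807  152.03485255] 641.6 -265.9 30.6 [ 0.6409 -0.2651  0.023 ]
```

View pics/crop0.png

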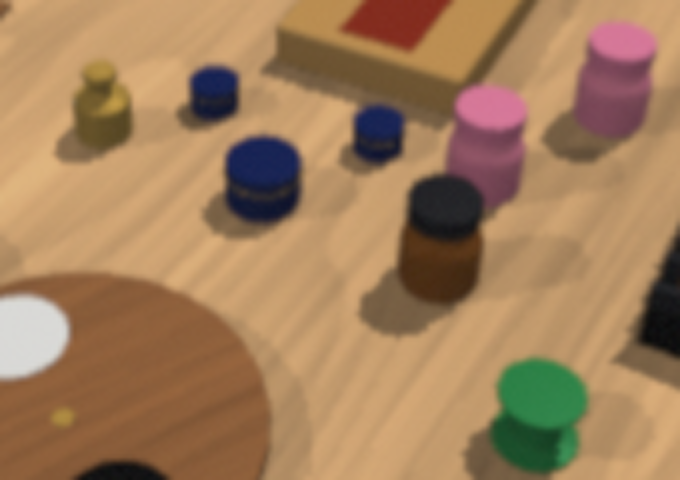

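The crop shows the large navy tin at (262,180), with two clearly smaller tins at (215,92) and (378,133). The amber jar is at (440,240), and two pink jars stand at (487,145) and (615,80). In the scene picture the tin is at (255,210) and the jar at (300,225). The tin I need is the 51 mm wide one, and the jar is the only amber one. First I go to the pot.

Request:
move_arm(steps=[0, 0, 0, 0.01, -0.045, 0, 0.75, 0, 0, 0, 0.02, -0.09, 0, 0.75, 0, 0, 0, 0.03, -0.135, 0, 0.75, 0, 0, 0, 0.04, -0.18, 0, 0.75, 0, 0, 0, 0.05, -0.225, 0, 0.75, 0, 0, 0, 0.06, -0.27, 0, 0.75, 0, 0, 0, 0.07, -0.315, 0, 0.75, 0, 0, 0, 0.08, -0.36, 0, 0.75, 0, 0, 0, 0.09, -0.405, 0, 0.75, 0, 0, 0, 0.1, -0.45, 0, 0.75, 0, 0, 0, 0.11, -0.49, 0, 0.75, 0, 0, -0.03, 0.11, -0.5, 0, 0.75])

```text
time: 3.1
tool_pos: [0.352, -0.0091, 0.2195]
ee_rot: [-3.141, 0.001, 2.65]
wrist_force: [-0.2, 0.3, 0.5]
width: 0.0705
finger_force: 0.0
```

Request:
move_arm(steps=[0, 0, 0, 0.01, -0.045, 0, 0.75, 0, 0, 0, 0.02, -0.09, 0, 0.75, 0, 0, 0, 0.03, -0.135, 0, 0.75, 0, 0, 0, 0.042, -0.18, 0, 0.75, 0, 0, 0, 0.053, -0.225, 0, 0.75, 0, 0, 0, 0.064, -0.27, 0, 0.75, 0, 0, 0, 0.074, -0.315, -0.02, 0.75, 0, 0, 0, 0.084, -0.36, -0.05, 0.75, 0, 0, 0, 0.09, -0.385, -0.08, 0.75, 0, 0, 0, 0.094, -0.398, -0.11, 0.75, 0, 0, 0, 0.094, -0.398, -0.12, 0.75, 0, 0, 0, 0.094, -0.398, -0.12, 0.75])

```text
time: 4.3
tool_pos: [0.4451, -0.4018, 0.0973]
ee_rot: [3.139, -0.005, 2.657]
wrist_force: [-0.2, 0.9, 0.5]
width: 0.0702
finger_force: 0.0
```

Request:
move_arm(steps=[0, 0, 0, 0, 0, -0.03, 0.75, 0, 0, 0, 0, 0, -0.055, 0.75, 0, 0, 0, 0, 0, -0.07, 0.75, 0, 0, 0, 0, 0, -0.08, 0.75, 0, 0, 0, 0, 0, -0.08, 0.75, 0, 0, 0, 0, 0, -0.08, 0.5, 0, 0, 0, 0, 0, -0.08, 0.45, 0, 0, 0, 0, 0, -0.08, 0.45, 0, 0, 0, 0, 0, -0.08, 0.45, 0, 0, 0, 0, 0, -0.08, 0.45, 0, 0, 0, 0, 0, -0.08, 0.45])

```text
time: 5.4
tool_pos: [0.4464, -0.4046, 0.0211]
ee_rot: [-3.141, 0.003, 2.657]
wrist_force: [-0.4, -0.0, 5.7]
width: 0.0521
finger_force: 30.0
```

Run:
```python
from h import *
o=get_obs();print(o["tool_pos"],o["width"],o["finger_force"],o["wrist_force"])
```

```text
[ 0.44637069 -0.40458372  0.02105198] 0.05207629694103737 30.001157904043794 [-0.38838334 -0.03520479  5.73415842]
```

Request:
move_arm(steps=[0, 0, 0, 0, 0, 0.02, 0.45, 0, 0, 0, 0, 0, 0.05, 0.45, 0, 0, 0, 0, 0, 0.08, 0.45, 0, 0, 0, 0.008, 0.025, 0.1, 0.45, 0, 0, 0, 0.02, 0.06, 0.1, 0.45, 0, 0, 0, 0.033, 0.095, 0.1, 0.45, 0, 0, 0, 0.046, 0.13, 0.1, 0.45, 0, 0, 0, 0.059, 0.17, 0.1, 0.45, 0, 0, 0, 0.068, 0.195, 0.1, 0.45, 0, 0, 0, 0.0715, 0.205, 0.1, 0.45, 0, 0, 0, 0.0715, 0.205, 0.1, 0.45, 0, 0, 0, 0.0715, 0.205, 0.1, 0.45])

```text
time: 6.6
tool_pos: [0.5167, -0.1999, 0.1192]
ee_rot: [-3.141, -0.0, 2.656]
wrist_force: [-0.1, -0.2, -1.3]
width: 0.0521
finger_force: 30.0
```

```bash
cat > held.py <<'E'
from h import *
import sys
n=sys.argv[1]
o=get_obs();print("tcp",o["tool_pos"].round(4),o["width"].round(4),o["finger_force"],o["wrist_force"].round(1))
for c in("scene","top"):
    p,d=snapshot(c)
    for s in silhouettes(c,n)[:2]:
        P=cloud(c,d,s["pixels"]);P=P[np.linalg.norm(P[:,:2]-o["tool_pos"][:2],axis=1)<.06]
        if len(P)<50: continue
        print(c,round(s["score"],2),"z",np.percentile(P[:,2],[2,97]).round(4),"xy min/max",P[:,:2].min(0).round(4),P[:,:2].max(0).round(4))
    save(f"held_{n}_{c}",p)
E
python3 held.py pot
```

```text
Traceback (most recent call last):
  File "held.py", line 4, in <module>
    o=get_obs();print("tcp",o["tool_pos"].round(4),o["width"].round(4),o["finger_force"],o["wrist_force"].round(1))
                                                   ^^^^^^^^^^^^^^^^
AttributeError: 'float' object has no attribute 'round'
```

Request:
move_arm(steps=[0, 0, 0, 0, 0, -0.03, 0.45, 0, 0, 0, 0, 0, -0.055, 0.45, 0, 0, 0, 0, 0, -0.068, 0.45, 0, 0, 0, 0, 0, -0.072, 0.45, 0, 0, 0, 0, 0, -0.075, 0.45, 0, 0, 0, 0, 0, -0.077, 0.45, 0, 0, 0, 0, 0, -0.077, 0.45, 0, 0, 0, 0, 0, -0.077, 0.45])

```text
time: 7.4
tool_pos: [0.5177, -0.1992, 0.0435]
ee_rot: [3.141, 0.002, 2.657]
wrist_force: [0.2, 0.0, -1.1]
width: 0.0517
finger_force: 30.0
```

```bash
sed -i 's/o\["width"\].round(4)/round(float(o["width"]),4)/' held.py; python3 held.py pot
```

```text
tcp [ 0.5177 -0.1992  0.0435] 0.0517 29.999810848385096 [ 0.2  0.  -1.1]
scene 0.82 z [0.0247 0.0669] xy min/max [ 0.4921 -0.2249] [ 0.5448 -0.1729]
```

Request:
move_arm(steps=[0, 0, 0, 0, 0, -0.001, 0.45, 0, 0, 0, 0, 0, -0.0015, 0.45, 0, 0, 0, 0, 0, -0.0015, 0.45, 0, 0, 0, 0, 0, -0.0015, 0.57, 0, 0, 0, 0, 0, -0.0015, 0.6, 0, 0, 0, 0, 0, -0.0015, 0.72, 0, 0, 0, 0, 0, -0.0015, 0.72, 0, 0, 0, 0, 0, 0.01, 0.72, 0, 0, 0, 0, 0, 0.03, 0.72, 0, 0, 0, 0, 0, 0.06, 0.72, 0, 0, 0, 0, 0, 0.1, 0.72])

```text
time: 8.7
tool_pos: [0.516, -0.1984, 0.1423]
ee_rot: [-3.142, -0.004, 2.657]
wrist_force: [0.5, -0.1, 0.3]
width: 0.0677
finger_force: 0.0
```

Request:
move_arm(steps=[0, 0, 0, 0.025, 0.027, 0, 0.75, 0, 0, 0, 0.055, 0.058, 0, 0.75, 0, 0, 0, 0.085, 0.09, 0, 0.75, 0, 0, 0, 0.115, 0.122, 0, 0.75, 0, 0, 0, 0.145, 0.154, 0, 0.75, 0, 0, 0, 0.17, 0.18, 0, 0.75, 0, 0, 0, 0.1815, 0.193, 0, 0.75, 0, 0, 0, 0.1815, 0.193, -0.02, 0.75, 0, 0, 0, 0.1815, 0.193, -0.06, 0.75, 0, 0, 0, 0.1815, 0.193, -0.095, 0.75, 0, 0, 0, 0.1815, 0.193, -0.115, 0.75, 0, 0, 0, 0.1815, 0.193, -0.1205, 0.75])

```text
time: 9.9
tool_pos: [0.6964, -0.0057, 0.0185]
ee_rot: [-3.139, -0.006, 2.657]
wrist_force: [-1.2, -0.4, -0.3]
width: 0.0704
finger_force: 0.0
```

Request:
move_arm(steps=[0, 0, 0, 0, 0, 0, 0.75, 0, 0, 0, 0, 0, 0, 0.6, 0, 0, 0, 0, 0, 0, 0.45, 0, 0, 0, 0, 0, 0, 0.45, 0, 0, 0, 0, 0, 0, 0.45, 0, 0, 0, 0, 0, 0, 0.45, 0, 0, 0, 0, 0, 0.02, 0.45, 0, 0, 0, 0, 0, 0.05, 0.45, 0, 0, 0, 0, 0, 0.08, 0.45, 0, 0, 0, 0, 0, 0.11, 0.45, 0, 0, 0, 0, 0, 0.12, 0.45, 0, 0, 0, 0, 0, 0.12, 0.45])

```text
time: 11.1
tool_pos: [0.6994, -0.006, 0.1436]
ee_rot: [3.14, 0.003, 2.657]
wrist_force: [0.7, -0.5, -2.3]
width: 0.0512
finger_force: 30.0
```

```bash
python3 held.py jar
```

```text
tcp [ 0.6994 -0.006   0.1436] 0.0512 29.998337843990157 [ 0.7 -0.5 -2.3]
scene 0.59 z [0.1227 0.1866] xy min/max [ 0.6849 -0.0342] [0.7242 0.018 ]
top 0.72 z [0.1571 0.186 ] xy min/max [ 0.6653 -0.0165] [0.6952 0.0184]
```

Request:
move_arm(steps=[0, 0, 0, -0.006, -0.025, 0, 0.45, 0, 0, 0, -0.014, -0.06, 0, 0.45, 0, 0, 0, -0.022, -0.1, 0, 0.45, 0, 0, 0, -0.031, -0.14, 0, 0.45, 0, 0, 0, -0.04, -0.18, 0, 0.45, 0, 0, 0, -0.048, -0.22, 0, 0.45, 0, 0, 0, -0.055, -0.248, 0, 0.45, 0, 0, 0, -0.057, -0.2585, 0, 0.45, 0, 0, 0, -0.057, -0.2585, -0.02, 0.45, 0, 0, 0, -0.057, -0.2585, -0.05, 0.45, 0, 0, 0, -0.057, -0.2585, -0.075, 0.45, 0, 0, 0, -0.057, -0.2585, -0.085, 0.45])

```text
time: 12.5
tool_pos: [0.6395, -0.2619, 0.0518]
ee_rot: [3.141, -0.008, 2.658]
wrist_force: [-0.5, 1.6, -1.8]
width: 0.0513
finger_force: 30.0
```

Request:
move_arm(steps=[0, 0, 0, 0, 0, -0.004, 0.45, 0, 0, 0, 0, 0, -0.008, 0.45, 0, 0, 0, 0, 0, -0.011, 0.45, 0, 0, 0, 0, 0, -0.0125, 0.45, 0, 0, 0, 0, 0, -0.0125, 0.45, 0, 0, 0, 0, 0, -0.0125, 0.45])

```text
time: 13.1
tool_pos: [0.6424, -0.2647, 0.0463]
ee_rot: [3.141, 0.003, 2.657]
wrist_force: [-0.4, 0.8, 3.5]
width: 0.051
finger_force: 30.0
```

```bash
python3 held.py jar
```

```text
tcp [ 0.6424 -0.2647  0.0463] 0.051 30.000172186009877 [-0.4  0.8  3.5]
scene 0.88 z [0.0266 0.0902] xy min/max [ 0.6271 -0.3045] [ 0.6671 -0.2406]
```

Request:
move_arm(steps=[0, 0, 0, 0, 0, 0, 0.57, 0, 0, 0, 0, 0, 0, 0.6, 0, 0, 0, 0, 0, 0, 0.72, 0, 0, 0, 0, 0, 0, 0.72, 0, 0, 0, 0, 0, 0.01, 0.72, 0, 0, 0, 0, 0, 0.03, 0.72, 0, 0, 0, 0, 0, 0.06, 0.72, 0, 0, 0, 0, 0, 0.1, 0.72, 0, 0, 0, 0, 0, 0.1, 0.72])

```text
time: 14.2
tool_pos: [0.6449, -0.266, 0.1537]
ee_rot: [3.141, 0.015, 2.657]
wrist_force: [0.0, -0.1, 1.2]
width: 0.0675
finger_force: 0.0
```

```bash
cat > look.py <<'E'
from h import *
import sys
for c in("scene","top"):
    p,d=snapshot(c);save(f"look_{sys.argv[1]}_{c}",p,1.5)
    for n in sys.argv[2:]:
      for s in silhouettes(c,n):
        if s["score"]<.35: continue
        P=cloud(c,d,s["pixels"])
        if len(P)<20: continue
        zt=np.percentile(P[:,2],95);Q=P[P[:,2]>zt-.006]
        print(c,n,round(s["score"],2),np.round(s["uv"]),len(P),zt.round(3),((Q[:,:2].min(0)+Q[:,:2].max(0))/2).round(4),np.ptp(Q[:,:2],axis=0).round(3))
E
python3 look.py a pot jar tin mark_white mark_black
```

```text
scene pot 0.6 [186. 245.] 243 0.066 [ 0.5762 -0.2461] [0.16  0.132]
scene jar 0.91 [219. 283.] 849 0.09 [ 0.6422 -0.2632] [0.043 0.046]
scene jar 0.9 [343. 185.] 477 0.067 [0.7314 0.2051] [0.045 0.047]
scene jar 0.56 [312. 200.] 513 0.068 [0.6855 0.0894] [0.044 0.044]
scene tin 0.66 [256. 215.] 159 0.035 [ 0.6333 -0.1244] [0.133 0.218]
scene tin 0.64 [285. 200.] 168 0.025 [0.6073 0.0868] [0.035 0.036]
scene tin 0.51 [293. 167.] 2067 0.035 [0.5631 0.2286] [0.155 0.185]
scene mark_white 0.63 [191. 258.] 89 0.023 [ 0.5196 -0.1993] [0.058 0.061]
scene mark_black 0.73 [220. 302.] 149 0.023 [ 0.6432 -0.2655] [0.057 0.058]
top pot 0.53 [327. 194.] 299 0.068 [ 0.5165 -0.1964] [0.049 0.041]
top pot 0.48 [164. 184.] 3875 0.038 [0.5586 0.2297] [0.156 0.186]
top jar 0.75 [218. 137.] 377 0.071 [0.6825 0.0886] [0.043 0.042]
top jar 0.62 [174. 119.] 407 0.071 [0.7289 0.2032] [0.044 0.045]
top jar 0.54 [344. 150.] 109 0.442 [ 0.5288 -0.1442] [0.021 0.011]
top tin 0.78 [249. 180.] 328 0.039 [ 0.5644 -0.0013] [0.051 0.05 ]
top tin 0.55 [220. 167.] 163 0.028 [0.6045 0.0863] [0.034 0.035]
top tin 0.43 [226. 214.] 182 0.029 [0.4819 0.0655] [0.035 0.034]
```

Request:
move_arm(steps=[0, 0, 0, -0.008, 0.025, 0, 0.75, 0, 0, 0, -0.018, 0.06, 0, 0.75, 0, 0, 0, -0.029, 0.1, 0, 0.75, 0, 0, 0, -0.041, 0.14, 0, 0.75, 0, 0, 0, -0.052, 0.18, 0, 0.75, 0, 0, 0, -0.064, 0.22, 0, 0.75, 0, 0, 0, -0.073, 0.25, 0, 0.75, 0, 0, 0, -0.076, 0.2645, 0, 0.75, 0, 0, 0, -0.076, 0.2645, -0.03, 0.75, 0, 0, 0, -0.076, 0.2645, -0.07, 0.75, 0, 0, 0, -0.076, 0.2645, -0.105, 0.75, 0, 0, 0, -0.076, 0.2645, -0.12, 0.75])

```text
time: 16.0
tool_pos: [0.5633, -0.0003, 0.0205]
ee_rot: [-3.139, -0.006, 2.656]
wrist_force: [-0.7, 0.0, 0.3]
width: 0.0707
finger_force: 0.0
```

Request:
move_arm(steps=[0, 0, 0, 0, 0, -0.0065, 0.75, 0, 0, 0, 0, 0, -0.0065, 0.75, 0, 0, 0, 0, 0, -0.0065, 0.6, 0, 0, 0, 0, 0, -0.0065, 0.45, 0, 0, 0, 0, 0, -0.0065, 0.45, 0, 0, 0, 0, 0, -0.0065, 0.45, 0, 0, 0, 0, 0, -0.0065, 0.45, 0, 0, 0, 0, 0, 0.02, 0.45, 0, 0, 0, 0, 0, 0.06, 0.45, 0, 0, 0, 0, 0, 0.1, 0.45, 0, 0, 0, 0, 0, 0.1135, 0.45, 0, 0, 0, 0, 0, 0.1135, 0.45])

```text
time: 17.2
tool_pos: [0.5669, -0.0, 0.1401]
ee_rot: [3.14, 0.004, 2.657]
wrist_force: [0.2, -0.1, -1.3]
width: 0.0514
finger_force: 30.0
```

```bash
python3 held.py tin
```

```text
tcp [ 0.5669 -0.      0.1401] 0.0514 29.99911218881607 [ 0.2 -0.1 -1.3]
scene 0.8 z [0.1216 0.156 ] xy min/max [ 0.5451 -0.0296] [0.5925 0.0231]
top 0.69 z [0.0391 0.1553] xy min/max [ 0.5363 -0.0099] [0.5614 0.0233]
```

Request:
move_arm(steps=[0, 0, 0, 0.002, -0.025, 0, 0.45, 0, 0, 0, 0.004, -0.06, 0, 0.45, 0, 0, 0, 0.006, -0.1, 0, 0.45, 0, 0, 0, 0.008, -0.14, 0, 0.45, 0, 0, 0, 0.01, -0.18, 0, 0.45, 0, 0, 0, 0.012, -0.21, 0, 0.45, 0, 0, 0, 0.014, -0.227, 0, 0.45, 0, 0, 0, 0.014, -0.2315, 0, 0.45, 0, 0, 0, 0.014, -0.2315, 0, 0.45, 0, 0, 0, 0.014, -0.2315, -0.02, 0.45, 0, 0, 0, 0.014, -0.2315, -0.04, 0.45, 0, 0, 0, 0.014, -0.2315, -0.055, 0.45])

```text
time: 18.6
tool_pos: [0.5793, -0.2291, 0.0816]
ee_rot: [3.141, -0.002, 2.659]
wrist_force: [-0.0, -0.8, -1.3]
width: 0.0514
finger_force: 30.0
```

Request:
move_arm(steps=[0, 0, 0, 0, 0, -0.015, 0.45, 0, 0, 0, 0, 0, -0.027, 0.45, 0, 0, 0, 0, 0, -0.035, 0.45, 0, 0, 0, 0, 0, -0.039, 0.45, 0, 0, 0, 0, 0, -0.041, 0.45, 0, 0, 0, 0, 0, -0.0425, 0.45, 0, 0, 0, 0, 0, -0.0425, 0.45, 0, 0, 0, 0, 0, -0.0425, 0.45])

```text
time: 19.4
tool_pos: [0.5801, -0.2318, 0.0418]
ee_rot: [3.142, 0.002, 2.657]
wrist_force: [-1.6, 1.3, 4.0]
width: 0.0516
finger_force: 30.0
```

```bash
python3 held.py tin
```

```text
tcp [ 0.5801 -0.2318  0.0418] 0.0516 30.00076711177826 [-1.6  1.3  4. ]
scene 0.68 z [0.0295 0.0585] xy min/max [ 0.5558 -0.2565] [ 0.6029 -0.2067]
```

Contact is made, so I release, rise and check.

Request:
move_arm(steps=[0, 0, 0, 0, 0, 0, 0.57, 0, 0, 0, 0, 0, 0, 0.6, 0, 0, 0, 0, 0, 0, 0.72, 0, 0, 0, 0, 0, 0, 0.72, 0, 0, 0, 0, 0, 0.01, 0.72, 0, 0, 0, 0, 0, 0.03, 0.72, 0, 0, 0, 0, 0, 0.06, 0.72, 0, 0, 0, 0, 0, 0.1, 0.72, 0, 0, 0, -0.02, 0.04, 0.11, 0.72, 0, 0, 0, -0.035, 0.08, 0.11, 0.72, 0, 0, 0, -0.05, 0.12, 0.11, 0.72, 0, 0, 0, -0.06, 0.15, 0.11, 0.72])

```text
time: 20.8
tool_pos: [0.5188, -0.0795, 0.1517]
ee_rot: [3.141, 0.001, 2.657]
wrist_force: [-0.8, -0.5, -0.0]
width: 0.0675
finger_force: 0.0
```

```bash
python3 look.py b pot jar tin mark_white mark_black
```

```text
scene pot 0.77 [190. 239.] 538 0.066 [ 0.5188 -0.1979] [0.05  0.051]
scene jar 0.86 [342. 185.] 483 0.067 [0.7311 0.2054] [0.045 0.049]
scene jar 0.81 [309. 201.] 492 0.067 [0.6875 0.0898] [0.042 0.045]
scene tin 0.58 [202. 262.] 389 0.059 [ 0.5794 -0.2329] [0.048 0.047]
scene tin 0.49 [284. 199.] 169 0.026 [0.6074 0.0875] [0.034 0.037]
scene tin 0.46 [242. 187.] 168 0.025 [0.4844 0.0677] [0.035 0.035]
scene mark_black 0.62 [222. 300.] 62 0.023 [ 0.6483 -0.2717] [0.045 0.041]
top jar 0.65 [221. 137.] 374 0.071 [0.6826 0.0888] [0.044 0.042]
top jar 0.48 [362. 150.] 30 0.093 [ 0.6355 -0.2813] [0.023 0.01 ]
top tin 0.64 [217. 167.] 158 0.028 [0.6045 0.0863] [0.034 0.035]
top tin 0.59 [362. 184.] 1583 0.025 [ 0.5398 -0.2299] [0.229 0.23 ]
top tin 0.52 [227. 212.] 184 0.029 [0.4822 0.0655] [0.035 0.034]
```

View pics/look_b_scene.png

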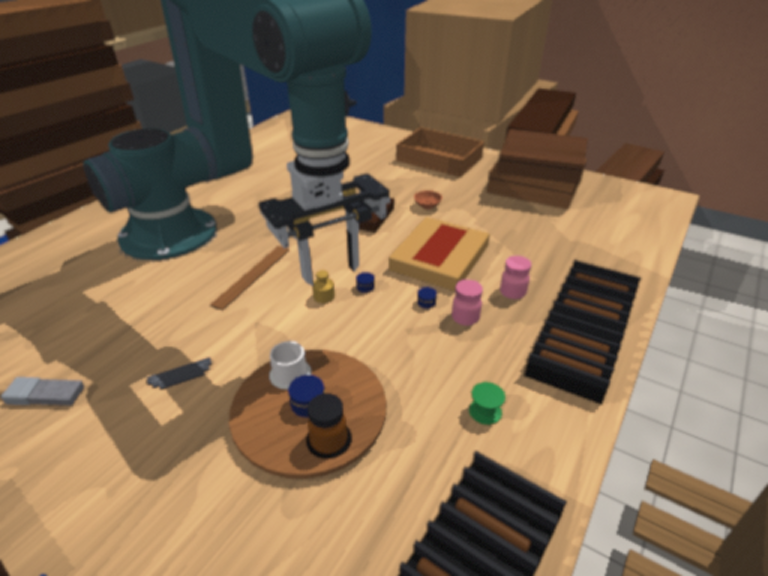

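The picture shows the pot on the white spot (288,365), the tin mid-deck (306,395) and the jar on the black spot (328,425), and the deck has not turned. The block is next.

Request:
move_arm(steps=[0, 0, -0.06, -0.011, 0.025, 0, 0.78, 0, 0, -0.15, -0.025, 0.06, 0, 0.78, 0, 0, -0.25, -0.042, 0.1, 0, 0.78, 0, 0, -0.35, -0.059, 0.14, 0, 0.78, 0, 0, -0.45, -0.075, 0.18, 0, 0.78, 0, 0, -0.55, -0.092, 0.22, 0, 0.78, 0, 0, -0.65, -0.109, 0.26, 0, 0.78, 0, 0, -0.75, -0.126, 0.3, 0, 0.78, 0, 0, -0.85, -0.142, 0.34, 0, 0.78, 0, 0, -0.9, -0.154, 0.368, 0, 0.78, 0, 0, -0.913, -0.158, 0.3775, 0, 0.78, 0, 0, -0.913, -0.158, 0.3775, 0, 0.78])

```text
time: 22.6
tool_pos: [0.3611, 0.2972, 0.1504]
ee_rot: [-3.141, -0.0, 1.747]
wrist_force: [0.6, -0.0, -0.1]
width: 0.0729
finger_force: 0.0
```

Request:
move_arm(steps=[0, 0, 0, 0, 0, -0.04, 0.78, 0, 0, 0, 0, 0, -0.08, 0.78, 0, 0, 0, 0, 0, -0.11, 0.78, 0, 0, 0, 0, 0, -0.125, 0.78, 0, 0, 0, 0, 0, -0.1325, 0.78, 0, 0, 0, 0, 0, -0.1325, 0.78, 0, 0, 0, 0, 0, -0.1325, 0.6, 0, 0, 0, 0, 0, -0.1325, 0.43, 0, 0, 0, 0, 0, -0.1325, 0.43, 0, 0, 0, 0, 0, -0.1325, 0.43, 0, 0, 0, 0, 0, -0.1325, 0.43, 0, 0, 0, 0, 0, -0.1325, 0.43])

```text
time: 23.8
tool_pos: [0.362, 0.2965, 0.0191]
ee_rot: [3.14, -0.001, 1.744]
wrist_force: [-1.0, -0.8, 5.6]
width: 0.0499
finger_force: 30.0
```

Request:
move_arm(steps=[0, 0, 0, 0, 0, 0.02, 0.43, 0, 0, 0, 0, 0, 0.05, 0.43, 0, 0, 0, 0, 0, 0.08, 0.43, 0, 0, -0.02, 0.025, -0.008, 0.1, 0.43, 0, 0, -0.04, 0.06, -0.02, 0.1, 0.43, 0, 0, -0.06, 0.1, -0.033, 0.1, 0.43, 0, 0, -0.08, 0.14, -0.046, 0.1, 0.43, 0, 0, -0.1, 0.175, -0.058, 0.1, 0.43, 0, 0, -0.115, 0.195, -0.064, 0.1, 0.43, 0, 0, -0.115, 0.1995, -0.0655, 0.1, 0.43, 0, 0, -0.115, 0.1995, -0.0655, 0.08, 0.43, 0, 0, -0.115, 0.1995, -0.0655, 0.06, 0.43])

```text
time: 25.0
tool_pos: [0.5609, 0.231, 0.0777]
ee_rot: [3.141, -0.001, 1.629]
wrist_force: [-0.7, 0.3, -2.2]
width: 0.0498
finger_force: 30.0
```

```bash
python3 held.py block
```

```text
tcp [0.5609 0.231  0.0777] 0.0498 29.999136328697205 [-0.7  0.3 -2.2]
scene 0.75 z [0.0619 0.0885] xy min/max [0.5373 0.1714] [0.5905 0.2846]
```

View pics/held_block_scene.png

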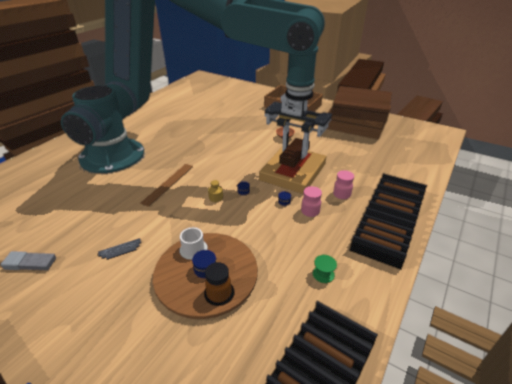

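The block is held level above the stripe at (293,158). I lower and release it.

Request:
move_arm(steps=[0, 0, 0, 0, 0, -0.01, 0.43, 0, 0, 0, 0, 0, -0.018, 0.43, 0, 0, 0, 0, 0, -0.022, 0.43, 0, 0, 0, 0, 0, -0.024, 0.43, 0, 0, 0, 0, 0, -0.0253, 0.43, 0, 0, 0, 0, 0, -0.0253, 0.43, 0, 0, 0, 0, 0, -0.0253, 0.55, 0, 0, 0, 0, 0, -0.0253, 0.6, 0, 0, 0, 0, 0, -0.0253, 0.75, 0, 0, 0, 0, 0, -0.0253, 0.75, 0, 0, 0, 0, 0, 0.01, 0.75, 0, 0, 0, 0, 0, 0.05, 0.75])

```text
time: 26.4
tool_pos: [0.5597, 0.2301, 0.126]
ee_rot: [-3.136, 0.001, 1.629]
wrist_force: [1.1, 0.0, 0.9]
width: 0.0706
finger_force: 0.0
```

Request:
move_arm(steps=[0, 0, 0, -0.014, -0.025, 0.02, 0.65, 0, 0, 0, -0.033, -0.06, 0.02, 0.65, 0, 0, 0, -0.055, -0.1, 0.02, 0.65, 0, 0, 0, -0.078, -0.14, 0.02, 0.65, 0, 0, 0, -0.1, -0.18, 0.02, 0.65, 0, 0, 0, -0.12, -0.215, 0.02, 0.65, 0, 0, 0, -0.127, -0.228, 0.02, 0.65, 0, 0, 0, -0.128, -0.23, 0.02, 0.65, 0, 0, 0, -0.128, -0.23, 0, 0.65, 0, 0, 0, -0.128, -0.23, -0.02, 0.65, 0, 0, 0, -0.128, -0.23, -0.02, 0.65])

```text
time: 27.5
tool_pos: [0.4315, 0.0015, 0.1053]
ee_rot: [-3.136, -0.001, 1.63]
wrist_force: [-0.8, -0.6, -1.2]
width: 0.061
finger_force: 0.0
```

Run:
```python
from h import *
for c in("scene","top"):
    p,d=snapshot(c)
    if c=="scene": save("blk",p[110:210,210:350],4)
    for n in("block","board"):
      for s in silhouettes(c,n)[:2]:
        P=cloud(c,d,s["pixels"])
        if len(P)<50: continue
        zt=np.percentile(P[:,2],90 if n=="block" else 50);Q=P[abs(P[:,2]-zt)<.005]
        r=cv2.minAreaRect((Q[:,:2]*1000).astype(np.float32));print(c,n,round(s["score"],2),zt.round(3),np.round(r[0],1),np.round(r[1],1),round(r[2],2))
    for s in silhouettes(c,"weight")[:1]:
        P=cloud(c,d,s["pixels"]);print(c,"weight",s["score"],s["uv"],P.min(0),P.max(0))
```

```text
scene block 0.63 0.054 [433.2   3.2] [19.5 23.9] 37.13
scene block 0.58 0.064 [562.6 230.8] [ 49.5 122.9] 4.25
scene board 0.57 0.032 [562.1 229.7] [149.3 183.1] 3.33
scene weight 0.61 [216.5, 190.6] [ 0.3844274  -0.01843943 -0.00342698] [0.45435412 0.03921581 0.05708063]
top block 0.72 0.067 [559.7 229.7] [ 50.2 119.9] 3.23
top board 0.64 0.035 [559.7 229.8] [150.6 181.3] 3.55
```

View pics/blk.png

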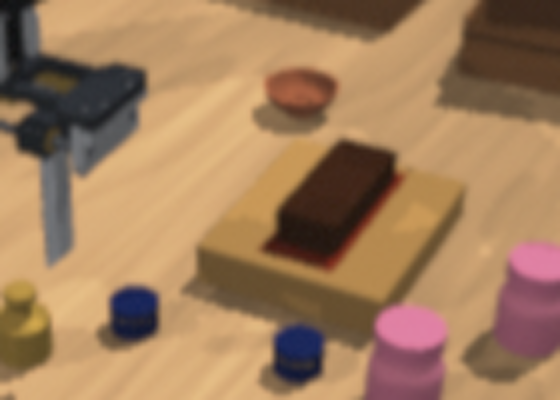

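The block sits flat and centred on the stripe, around (340,195) in the crop, within 1 mm and 1° of the board in both cameras. The weight is next.

Request:
move_arm(steps=[0, 0, 0, 0, 0.001, -0.03, 0.65, 0, 0, 0, 0, 0.001, -0.06, 0.65, 0, 0, 0, 0, 0.001, -0.08, 0.65, 0, 0, 0, 0, 0.001, -0.09, 0.65, 0, 0, 0, 0, 0.001, -0.09, 0.65, 0, 0, 0, 0, 0.001, -0.09, 0.5, 0, 0, 0, 0, 0.001, -0.09, 0.35, 0, 0, 0, 0, 0.001, -0.09, 0.35, 0, 0, 0, 0, 0.001, -0.09, 0.35, 0, 0, 0, 0, 0.001, -0.09, 0.35, 0, 0, 0, 0, 0.001, -0.09, 0.35])

```text
time: 29.0
tool_pos: [0.4323, 0.0014, 0.0192]
ee_rot: [-3.14, 0.001, 1.629]
wrist_force: [-4.6, 0.1, 5.0]
width: 0.0411
finger_force: 30.0
```

Request:
move_arm(steps=[0, 0, 0, 0, 0, 0.02, 0.35, 0, 0, 0, 0, 0, 0.05, 0.35, 0, 0, 0, 0, 0, 0.08, 0.35, 0, 0, 0, 0, 0, 0.11, 0.35, 0, 0, 0, 0, 0, 0.12, 0.35, 0, 0, 0, 0, 0, 0.12, 0.35])

```text
time: 29.6
tool_pos: [0.4341, 0.0015, 0.1393]
ee_rot: [3.138, 0.001, 1.629]
wrist_force: [0.1, -0.1, -3.6]
width: 0.041
finger_force: 30.0
```

```bash
python3 held.py weight
python3 - <<'E'
import cv2
a=cv2.imread("pics/held_weight_scene.png");cv2.imwrite("pics/hw.png",cv2.resize(a[90:210,150:330],None,fx=4,fy=4))
E
```

```text
tcp [0.4341 0.0015 0.1393] 0.041 29.953803788685036 [ 0.1 -0.1 -3.6]
scene 0.49 z [0.1239 0.176 ] xy min/max [ 0.4206 -0.0188] [0.4559 0.0225]
```

View pics/hw.png

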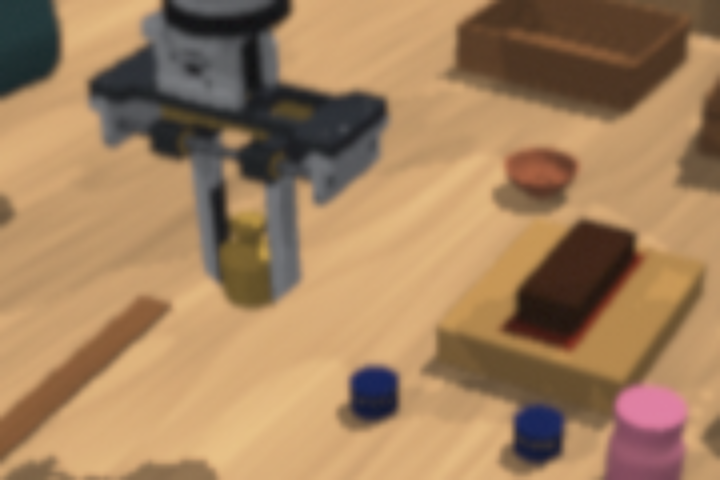

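The weight hangs upright between the fingers at (250,260). I carry it to the block.

Request:
move_arm(steps=[0, 0, 0, 0.014, 0.025, 0, 0.35, 0, 0, 0, 0.033, 0.06, 0, 0.35, 0, 0, 0, 0.055, 0.1, 0, 0.35, 0, 0, 0, 0.078, 0.14, 0, 0.35, 0, 0, 0, 0.1, 0.18, 0, 0.35, 0, 0, 0, 0.12, 0.214, 0, 0.35, 0, 0, 0, 0.127, 0.227, 0, 0.35, 0, 0, 0, 0.128, 0.229, 0, 0.35, 0, 0, 0, 0.128, 0.229, -0.01, 0.35, 0, 0, 0, 0.128, 0.229, -0.025, 0.35, 0, 0, 0, 0.128, 0.229, -0.037, 0.35, 0, 0, 0, 0.128, 0.229, -0.045, 0.35])

```text
time: 31.0
tool_pos: [0.5596, 0.2291, 0.0905]
ee_rot: [-3.138, 0.001, 1.627]
wrist_force: [-0.5, 0.4, -4.2]
width: 0.041
finger_force: 30.0
```

Request:
move_arm(steps=[0, 0, 0, 0, 0, -0.004, 0.35, 0, 0, 0, 0, 0, -0.007, 0.35, 0, 0, 0, 0, 0, -0.009, 0.35, 0, 0, 0, 0, 0, -0.01, 0.35, 0, 0, 0, 0, 0, -0.01, 0.35, 0, 0, 0, 0, 0, -0.01, 0.35])

```text
time: 31.6
tool_pos: [0.5613, 0.2306, 0.0843]
ee_rot: [3.14, 0.0, 1.629]
wrist_force: [-3.0, -2.4, 2.1]
width: 0.0412
finger_force: 30.0
```

Request:
move_arm(steps=[0, 0, 0, 0, 0, 0, 0.46, 0, 0, 0, 0, 0, 0, 0.5, 0, 0, 0, 0, 0, 0, 0.62, 0, 0, 0, 0, 0, 0, 0.62, 0, 0, 0, 0, 0, 0.01, 0.62, 0, 0, 0, 0, 0, 0.03, 0.62, 0, 0, 0, 0, 0, 0.06, 0.62, 0, 0, 0, 0, 0, 0.1, 0.62, 0, 0, 0, -0.03, -0.03, 0.12, 0.62, 0, 0, 0, -0.06, -0.06, 0.13, 0.62, 0, 0, 0, -0.09, -0.09, 0.13, 0.62, 0, 0, 0, -0.12, -0.12, 0.13, 0.62])

```text
time: 32.8
tool_pos: [0.4405, 0.1098, 0.2146]
ee_rot: [3.138, 0.0, 1.629]
wrist_force: [-0.6, -0.6, 0.0]
width: 0.0581
finger_force: 0.0
```

```bash
python3 look.py z weight pot jar tin block dish
```

```text
scene weight 0.77 [296. 147.] 198 0.12 [0.5654 0.2288] [0.02  0.018]
scene pot 0.78 [191. 241.] 533 0.066 [ 0.5175 -0.1978] [0.052 0.051]
scene jar 0.97 [310. 203.] 510 0.067 [0.686  0.0911] [0.044 0.047]
scene jar 0.58 [343. 186.] 415 0.067 [0.7332 0.2027] [0.038 0.041]
scene jar 0.57 [218. 281.] 812 0.09 [ 0.6421 -0.2632] [0.043 0.046]
scene tin 0.98 [202. 259.] 441 0.058 [ 0.5885 -0.2401] [0.066 0.07 ]
scene tin 0.64 [284. 199.] 176 0.025 [0.6076 0.0879] [0.035 0.037]
scene tin 0.58 [243. 188.] 159 0.026 [0.4859 0.0685] [0.038 0.037]
scene block 0.65 [289. 166.] 349 0.064 [0.5666 0.2262] [0.048 0.117]
scene dish 0.63 [284. 134.] 156 0.023 [0.438  0.4095] [0.066 0.065]
top pot 0.65 [333. 194.] 391 0.068 [ 0.5165 -0.1982] [0.049 0.049]
top jar 0.96 [352. 149.] 416 0.092 [ 0.6396 -0.264 ] [0.044 0.044]
top jar 0.85 [175. 120.] 430 0.071 [0.7285 0.2032] [0.044 0.045]
top jar 0.6 [221. 136.] 388 0.071 [0.6822 0.0887] [0.045 0.042]
top tin 0.91 [340. 172.] 343 0.061 [ 0.5774 -0.2315] [0.05  0.048]
top tin 0.51 [218. 166.] 192 0.029 [0.6046 0.0865] [0.034 0.035]
top tin 0.44 [228. 212.] 177 0.029 [0.482  0.0655] [0.035 0.034]
top dish 0.56 [ 88. 232.] 204 0.027 [0.4332 0.4284] [0.063 0.03 ]
```

View pics/look_z_scene.png

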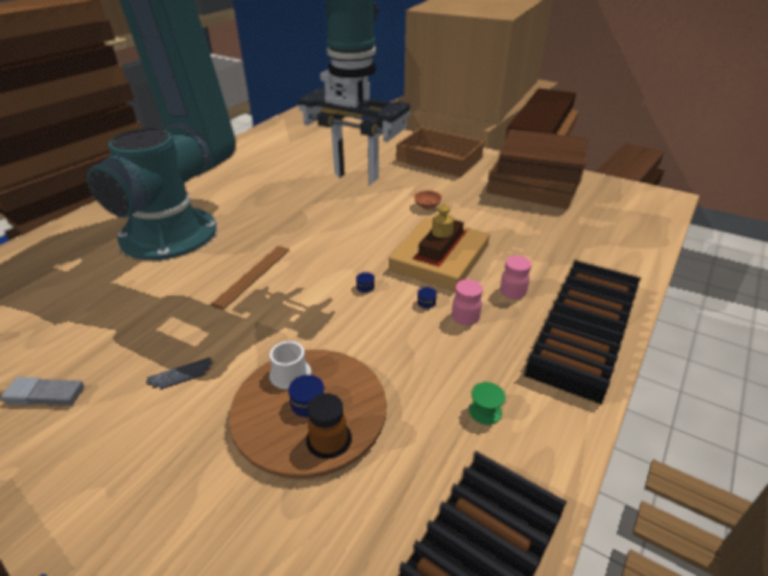

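View pics/look_z_top.png

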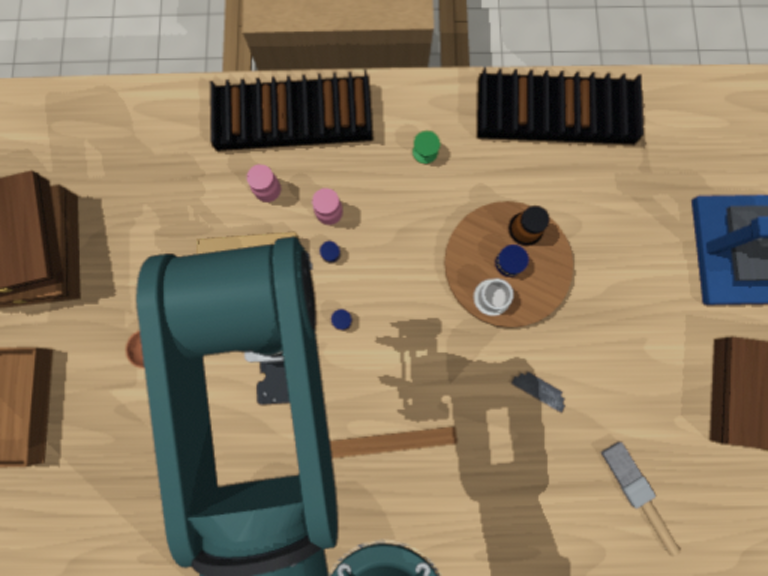

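Both pictures show the layout as asked. In the scene view the weight stands on the block (442,225). The carousel carries the pot (288,365), tin (306,395) and jar (328,425), and the dish (428,200) has not moved. The gripper is clear, so I hand in.

```bash
python3 -c "
from bench import *
print(close_job())"
```

```text
the job is handed in; nothing more can be done
None
```

The job is handed in at about 33 s of robot time: pot on the white spot, jar on the black spot and tin midway between them on the unturned carousel, block flat along the red stripe with the weight upright on its middle, and the dish untouched.

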